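# Put the ink away for the night

## Task

Put the ink away. First close what is open, in either order: set the stopper fully home in the neck of the ink flask, which stays standing, and press the ink pad's cover down until its catch holds it shut. Then lay all the ink tins that are there in the wooden rack as a pyramid: three side by side in the grooves, centred on the rack and lined up with it, and each of the others saddled in the gap between two tins below; let go of everything and leave the other things on the table where they are.

Things in the scene. Friction and masses are not known exactly. Their poses are not given: they have to be found in the camera images.
- rack: Low wooden tin rack, fixed to the table: a board 50 x 170 mm, 8 mm thick, carrying four parallel dowels 44 mm long, 10 mm thick, 44 mm apart, dowel axes 18 mm above the table. The dowels run along the rack's x axis; the grooves between them are side by side along its y axis. Origin: centre of the board's underside. Tins lie in the grooves with their axis along the rack's x axis.
- seat1 (a point): Where the centre of a tin lies in the first groove of the rack (rack y = -44 mm, 29.9 mm above the table). Axes as the rack's.
- seat2 (a point): The same for the middle groove (rack y = 0, 29.9 mm above the table).
- seat3 (a point): The same for the third groove (rack y = +44 mm, 29.9 mm above the table).
- seat4 (a point): Centre of a tin of the second row, saddled on the tins of seat1 and seat2 (rack y = -22 mm, 63.3 mm above the table).
- seat5 (a point): Centre of a tin of the second row, saddled on the tins of seat2 and seat3 (rack y = +22 mm, 63.3 mm above the table).
- seat6 (a point): Centre of the top tin, saddled on the tins of seat4 and seat5 (rack y = 0, 96.7 mm above the table).
- tinA: One of up to six alike round tins of ink, bare metal with a paper label, 40 mm in diameter and 60 mm long with flat ends, about 120 g, at first lying on its side on the table, free to roll a little. Origin: its centre; x axis: the tin's axis (which end is which does not matter). Best gripped by its two flat ends. Absent (None) in some starts.
- tinB: One of up to six alike round tins of ink, bare metal with a paper label, 40 mm in diameter and 60 mm long with flat ends, about 120 g, at first lying on its side on the table, free to roll a little. Origin: its centre; x axis: the tin's axis (which end is which does not matter). Best gripped by its two flat ends. Absent (None) in some starts.
- tinC: One of up to six alike round tins of ink, bare metal with a paper label, 40 mm in diameter and 60 mm long with flat ends, about 120 g, at first lying on its side on the table, free to roll a little. Origin: its centre; x axis: the tin's axis (which end is which does not matter). Best gripped by its two flat ends. Absent (None) in some starts.
- tinD: One of up to six alike round tins of ink, bare metal with a paper label, 40 mm in diameter and 60 mm long with flat ends, about 120 g, at first lying on its side on the table, free to roll a little. Origin: its centre; x axis: the tin's axis (which end is which does not matter). Best gripped by its two flat ends. Absent (None) in some starts.
- tinE: One of up to six alike round tins of ink, bare metal with a paper label, 40 mm in diameter and 60 mm long with flat ends, about 120 g, at first lying on its side on the table, free to roll a little. Origin: its centre; x axis: the tin's axis (which end is which does not matter). Best gripped by its two flat ends. Absent (None) in some starts.
- tinF: One of up to six alike round tins of ink, bare metal with a paper label, 40 mm in diameter and 60 mm long with flat ends, about 120 g, at first lying on its side on the table, free to roll a little. Origin: its centre; x axis: the tin's axis (which end is which does not matter). Best gripped by its two flat ends. Absent (None) in some starts.
- flask_mouth (a point): Centre of the mouth of the ink flask, level with the rim, z up. The flask is white stoneware, loose, about 0.5 kg, standing upright on the table: 72 mm wide at the foot, narrowing to a neck 33 mm in outside diameter, 85 mm tall; the round mouth is about 25 mm wide inside.
- stopper: Cork stopper, 62 mm tall, 30 g: plug 24 mm long, 15 mm thick at the tip to 21 mm; then a flange 32 mm wide, 6 mm thick, that lands on the rim; then a knob 22 mm thick from 32 to 62 mm above the tip. Origin: centre of the tip, z up. Fully home, its origin is 24 mm below the rim. At first upright in a hole of a fixed wooden block 56 x 56 x 30 mm, flange on its top, origin 6 mm above the table.
- cover (a joint): Angle in rad of the hinged cover of the ink pad, a flat dark metal case 90 x 120 x 22 mm fixed to the table: 0 = shut, grows as it opens upward; hinge on the side away from the robot. The cover is a plate 90 x 120 x 6 mm that a weak spring holds open at about 0.8 to 1. Pressed down at its free edge (about 3 N) to 0, a sprung catch snaps in and holds it.
- cover_hinge (a point): Middle of the cover's hinge line, 23.5 mm above the table; x and z axes turn with the cover, y along the hinge. The cover extends from here 90 mm along this point's -x axis; its upper face is 6 mm along +z.
- cover_edge (a point): Middle of the cover's free edge, on its upper face: 90 mm from the hinge; axes as those of cover_hinge.
- eraser: Bystander: yellow board eraser, 80 x 50 x 26 mm. Origin under its centre.
- tape_roll: Bystander: roll of white tape lying flat, 64 mm wide, 20 mm high. Origin under its centre.
- ink_jar: Bystander: small brown jar with black cap, 48 mm wide, 50 mm tall. Origin under its centre.
- marker1: Bystander: white marker pen with black cap, 140 mm long along x, 14 mm thick, lying. Origin under its middle.
- marker2: Bystander: second such marker pen, lying.
- brush: Bystander: flat brush, 170 mm long, up to 40 mm wide, lying along its x. Origin under its middle.
Not all that is in view belongs to the job. What is shaped like the rack but green or yellow is not meant. What is shaped like the tinC but purple is not meant.

How it is judged (in metres and radians):
On the way, in this order (a step that is already met when the one before it is completed fails the run):
1. the flask is stoppered and the ink pad's cover is shut (horizontal distance between stopper and flask_mouth below 0.005 m and z of stopper in the frame of flask_mouth below -0.021 m and angle between stopper's own z axis and vertical below 0.12 rad and angle between flask_mouth's own z axis and vertical below 0.1 rad and value of joint cover below 0.06 rad), for 0.3 s.
2. every tin present lies in the rack's pyramid ((distance between tinA and seat1 below 0.011 m or distance between tinA and seat2 below 0.011 m or distance between tinA and seat3 below 0.011 m or distance between tinA and seat4 below 0.011 m or distance between tinA and seat5 below 0.011 m or distance between tinA and seat6 below 0.011 m) and angle between the x axis of each of tinA, tinB, tinC, tinD, tinE, tinF and the x axis of rack, either way round below 0.2 rad and linear speed of each of tinA, tinB, tinC, tinD, tinE, tinF below 0.03 m/s and (distance between tinB and seat1 below 0.011 m or distance between tinB and seat2 below 0.011 m or distance between tinB and seat3 below 0.011 m or distance between tinB and seat4 below 0.011 m or distance between tinB and seat5 below 0.011 m or distance between tinB and seat6 below 0.011 m) and (distance between tinC and seat1 below 0.011 m or distance between tinC and seat2 below 0.011 m or distance between tinC and seat3 below 0.011 m or distance between tinC and seat4 below 0.011 m or distance between tinC and seat5 below 0.011 m or distance between tinC and seat6 below 0.011 m) and (distance between tinD and seat1 below 0.011 m or distance between tinD and seat2 below 0.011 m or distance between tinD and seat3 below 0.011 m or distance between tinD and seat4 below 0.011 m or distance between tinD and seat5 below 0.011 m or distance between tinD and seat6 below 0.011 m) and (distance between tinE and seat1 below 0.011 m or distance between tinE and seat2 below 0.011 m or distance between tinE and seat3 below 0.011 m or distance between tinE and seat4 below 0.011 m or distance between tinE and seat5 below 0.011 m or distance between tinE and seat6 below 0.011 m) and (distance between tinF and seat1 below 0.011 m or distance between tinF and seat2 below 0.011 m or distance between tinF and seat3 below 0.011 m or distance between tinF and seat4 below 0.011 m or distance between tinF and seat5 below 0.011 m or distance between tinF and seat6 below 0.011 m)), for 0.3 s.
At the end, for the whole second after the job is handed in: Stopper tip within 5 mm of the mouth's axis, 21 mm or more below the rim, upright; cover below 0.06 rad; each tin present at rest within 11 mm of one of the six seats, its axis within 0.2 rad of the rack's x. Stopper and cover are done before the pyramid is complete (all of step 1 and all of step 2); the robot touches nothing.
It fails at once if another thing on the table (eraser, tape roll, jar, pens, brush) is pushed more than 5 cm from its place (distance of any of eraser, tape_roll, ink_jar, marker1, marker2, brush from where it was at the start of the episode above 0.05 m).
Of tinA, tinB, tinC, tinD, tinE, tinF only 4 to 6 are there at a start; the rules pass over those that are not, and their reading is None.
At some moment in a run one of tinA, tinB, tinC, tinD, tinE, tinF may be knocked a few centimetres aside while the robot is not near it.
It also fails if it takes over 210 s, if anything falls off the work surface, if the arm or the gripper's body presses on something with over 40 N, if the wrist force passes 120 N, or if a joint passes its speed limit or range.

## Robot

A 6-joint arm with a two-finger parallel gripper is mounted at the origin on the work surface. World frame = base frame: x ahead of the robot, y to its left, z up, the work surface at z = 0. Lengths are in m, angles in degrees, forces in N, time in s.
With the tool pointing down it reaches from about 0.3 to 0.75 m from the base axis. Payload 8.5 kg.
Tool frame: the origin (TCP) lies midway between the tips of the shut fingers; the grasp point (between the pads) lies 19 mm behind it; z points along the fingers, y is the line along which they close (so a half turn about z gives the same grasp; the last joint's range is limited). The gripper opens to 85 mm and grips with 20 to 120 N. Pads are 22 mm wide; open, the fingers measure 114 mm over their backs; the gripper's body (76 mm by 85 mm) begins 54 mm behind the grasp point. The pads swing forward as they close: fully open they stand 13 mm farther back than shut.
Start: joints at [-88.711, 21.807, 74.336, -0, 83.858, -12.336], TCP at [0.13, -0.535, 0.231] pointing down, gripper open.
Joint ranges: [-178.18, 178.18], [-50.72, 133.34], [12.68, 142.11], [-81.47, 261.47], [9.98, 163.14], [-165.26, 165.26]. Speed limits (degrees/s): [136.94, 136.94, 180, 180, 180, 180].

## Interface

Orientations are given as a 3x3 rotation matrix whose columns are the frame's x, y, z axes.
In Python, from rig import observe, optics, order, spotter gives the robot as it stands.
- The arm moves only by the tool move_arm, never from a script. Its argument "series" is text: rows parted by semicolons, each of 5 numbers parted by spaces: the shift along the tool's x, y, z in cm, then the turn about the tool's z in degrees, then the opening, from -1 (shut) to 1 (fully open). A call has 1 to 8 rows; each row is the pose to reach, as a shift and turn from the pose commanded when the call began, along the tool's axes at that moment; what a row does not reach only later rows make up. A row lasts 1/8 s, in which the tool goes at most 62.5 mm and 10.7 degrees, less where a joint would pass 70% of its speed; a pose out of reach is approached as far as the arm can. A call with a gripper value outside its range is refused whole. The fingers move at their own pace and stop on an object; "force" is the grip in N (left out, the last holds). Time passes only in rows, so rows that repeat a pose let the fingers close. It gives the time, the measured TCP pose, the force, the opening and the grip force at its end, in the units of the state.
- observe(): the state, without advancing time (a new reading comes with each control period).
- optics.get_image(name): name is "scene" or "top" or "wrist"; returns a dict with "pixels" (420x560x3 uint8, blue, green, red), "camera_matrix" (3x3 intrinsics, pixels), "rvec" (rotation vector, rad) and "tvec" (3), from world to camera coordinates, as OpenCV has them. Camera axes: x right, y down, z forward; pixel columns grow to the right and rows downward; lengths in m; the calibration is good to about 2 mm. A picture is of the moment at which its call begins. There is no depth.
- order.close_job(): hands the job in; it is judged then, once.
Trained networks look in the newest picture that a camera, given by its name, has taken for a name from the list of things; names that differ only in an ending like _2 or _b are one class to them, and where a whole thing is asked for, a point or a joint stands for the part that bears it (a point fixed in the world has none). Each returns a list of dicts, best first, with "score" (0 to 1); they miss things now and then, are a little off and sometimes report something else, mostly with a low value. They report only what shows in the picture. A call takes as long as a camera call. They do not tell look-alikes from the thing itself.
- spotter.find_in(thing, camera): "point" ([x, y, z] in m, in world coordinates, good to about 4 mm: the middle of the surface that is visible of it).
- spotter.cut_out(thing, camera): "pixels" (420x560 bool, what is visible of it).
- spotter.mark_of(thing, camera): "point" ([x, y, z] in m, in world coordinates, good to about 4 mm: a listed point, or the origin of a listed thing).
The state is a dict: "time_s": time; "q": joint angles; "qvel": joint speeds; "joint_efforts": joint torques, N m; "position": TCP position; "tool_rot": TCP orientation; "ft_force": force on the tool from outside, world axes, zero at the start; "wrist_torque": the same for the moment, N m; "grip_width": finger opening in m; "gripper_force": force on a finger pad.
Only numpy, scipy, OpenCV 4.12 (cv2) and the standard library are available. Lean on these libraries where they do the work, as an engineer would, in place of code of your own. Each camera call takes 0.05 s, during which the arm holds its last target. There are 200 camera calls.

## Working session

There is one attempt and no reset: what is moved stays moved. The work goes in short steps, Python scripts to look and compute and a tool call to move; the robot and the scene stay as the last step left them, time stands still between calls to the robot, and variables do not carry over. Pictures are saved under pics/ and viewed, at most 14 in all, crops included, and the job is handed in when it is done.

Besides the shell and the picture viewer there is one more tool, called after "Emit:" as name(argument=value, ...) on one line, values as JSON. move_arm: Moves the arm, as the interface text tells. Its arguments: {"type":"object","properties":{"series":{"type":"string"},"force":{"type":"number"}},"required":["series"]}

```bash
ls; mkdir -p pics; python3 - <<'E'
from rig import observe, optics, order, spotter
import cv2,numpy as np
s=observe();print(s)
for c in("scene","top"):
    d=optics.get_image(c);cv2.imwrite(f"pics/{c}0.png",d["pixels"]);print(c,d["camera_matrix"],d["rvec"],d["tvec"])
for n in["rack","tinA","flask_mouth","stopper","cover_hinge","cover_edge","eraser","tape_roll","ink_jar","marker1","brush"]:
    for c in("scene","top"):
        print(n,c,[(np.round(r["point"],3).tolist(),round(r["score"],2)) for r in spotter.mark_of(n,c)])
E
```

```text
pics
{'time_s': 0.0, 'q': array([-8.87087099e+01,  2.18411460e+01,  7.43866970e+01,  1.76170122e-03,
        8.38569704e+01, -1.23344650e+01]), 'qvel': array([ 0.08886976,  0.04683929,  0.02464695, -0.07961762, -0.09514916,
        0.09328965]), 'joint_efforts': array([-4.39101823e-04, -4.48466027e+01, -2.31278729e+01, -2.28905765e-04,
        4.77107271e-03,  2.08415663e-06]), 'position': array([ 0.12957939, -0.53421013,  0.23069888]), 'tool_rot': array([[ 9.71855984e-01,  2.35575775e-01, -2.79530946e-06],
       [ 2.35575521e-01, -9.71854918e-01,  1.48058583e-03],
       [ 3.46073520e-04, -1.43957471e-03, -9.99998904e-01]]), 'ft_force': array([ 0.37104977,  0.60112742, -0.13235723]), 'wrist_torque': array([ 0.0009455 , -0.02070449, -0.00806058]), 'gripper_force': 0.0, 'grip_width': 0.08558265641766999}
scene [[472.20660557   0.         279.54756717]
 [  0.         472.20660557 208.73348156]
 [  0.           0.           1.        ]] [ 2.18481654  1.2214683  -0.45872401] [-0.28665626 -0.21307228  1.44601301]
top [[430.23932181   0.         283.29362324]
 [  0.         430.23932181 2
[... 811 characters left out ...]
over_edge scene [([0.656, -0.236, 0.021], 0.68), ([0.607, -0.247, 0.098], 0.67)]
cover_edge top [([0.605, -0.241, 0.096], 0.71)]
eraser scene [([0.665, 0.29, 0.001], 0.66), ([0.634, -0.002, 0.029], 0.54)]
eraser top [([0.663, 0.292, 0.0], 0.69)]
tape_roll scene [([0.733, 0.185, -0.005], 0.64)]
tape_roll top [([0.733, 0.182, 0.001], 0.87)]
ink_jar scene [([0.534, -0.123, 0.002], 0.63)]
ink_jar top [([0.532, -0.122, 0.002], 0.79)]
marker1 scene [([0.729, 0.017, 0.001], 0.83), ([0.744, -0.09, -0.0], 0.6)]
marker1 top [([0.748, -0.091, 0.002], 0.69)]
brush scene [([0.491, 0.46, -0.003], 0.77), ([0.631, 0.021, 0.062], 0.59)]
brush top [([0.488, 0.456, 0.002], 0.67), ([0.628, 0.042, 0.099], 0.53)]
```

View pics/scene0.png

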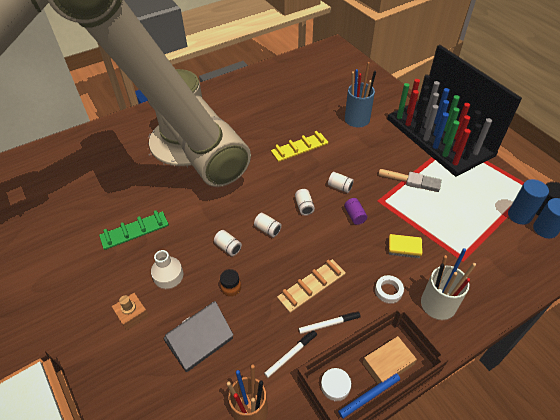

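View pics/top0.png

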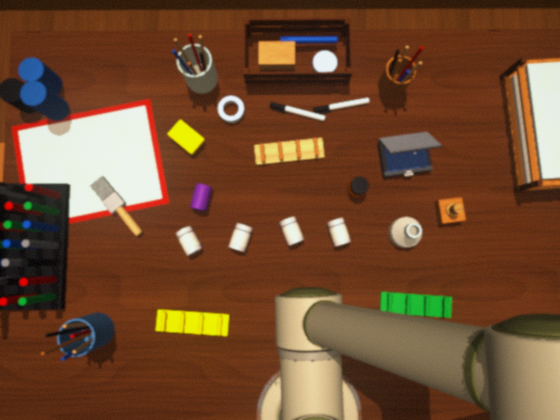

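The scene view shows four white tins (pixels ~(228,243), (267,225), (305,201), (341,183)), with the purple decoy at (355,211). The wooden rack is at (312,285), the flask at (166,270), the stopper block at (128,306) and the open pad at (200,335). The top view agrees, with tins at (189,241), (240,238), (291,231) and (339,232), and the rack at (290,151).

```bash
cat > h.py <<'E'
from rig import observe, optics, order, spotter
import cv2,numpy as np
np.set_printoptions(precision=4,suppress=True)
def cam(c,save=None):
    d=optics.get_image(c)
    if save: cv2.imwrite(f"pics/{save}.png",d["pixels"])
    return d
def back(d,uv,z):
    K=np.array(d["camera_matrix"]);R=cv2.Rodrigues(np.array(d["rvec"],float))[0];t=np.array(d["tvec"],float).ravel()
    r=R.T@np.linalg.inv(K)@np.array([uv[0],uv[1],1.]);o=-R.T@t
    return o+r*(z-o[2])/r[2]
def proj(d,P):
    return cv2.projectPoints(np.array(P,float).reshape(-1,1,3),np.array(d["rvec"],float),np.array(d["tvec"],float),np.array(d["camera_matrix"]),None)[0].reshape(-1,2)
def marks(n,c): return [(np.round(r["point"],4).tolist(),round(r["score"],2)) for r in spotter.mark_of(n,c)]
def go(x,y,z,yaw=None):
    "shift in tool axes (cm) and turn; yaw = world angle (deg) of tool y (closing line), mod 180"
    s=observe();R=np.array(s["tool_rot"]);p=np.array(s["position"])
    sh=R.T@(np.array([x,y,z])-p)*100
    a=0
    if yaw is not None:
        cur=np.degrees(np.arctan2(R[1,1],R[0,1]));a=-((yaw-cur+90)%180-90) # tool z is down: positive turn lowers world angle
    print("go",sh.round(2),"turn",round(a,1),"q6",round(s["q"][5],1),"t",round(s["time_s"],2),"pos",p.round(4),"F",s["ft_force"].round(1),"w",round(s["grip_width"],4))
E
python3 - <<'E'
from h import *
d=cam("wrist");R=cv2.Rodrigues(np.array(d["rvec"],float))[0];o=-R.T@np.array(d["tvec"],float).ravel()
s=observe();T=s["tool_rot"]
print("cam in tool",T.T@(o-s["position"]),"view dir",T.T@R[2],"cam x in tool",T.T@R[0],d["camera_matrix"])
go(0.475,-0.349,0.231,0)
t=cam("top")
for r in spotter.cut_out("tinA","top"):
    m=r["pixels"].astype(np.uint8);P=cv2.minAreaRect(cv2.findNonZero(m));print(r["score"],P,back(t,P[0],.02))
t=cam("top")
for r in spotter.cut_out("rack","top"):
    m=r["pixels"].astype(np.uint8);P=cv2.minAreaRect(cv2.findNonZero(m));print("rack",r["score"],P,back(t,P[0],.012))
E
```

```text
cam in tool [ 0.0811  0.0004 -0.1433] view dir [-0.3153  0.0014  0.949 ] cam x in tool [ 0.0002  1.     -0.0015] [[315.6075   0.     278.5378]
 [  0.     315.6075 211.5241]
 [  0.       0.       1.    ]]
go [37.94 -9.89  0.03] turn -76.4 q6 -12.3 t 1.25 pos [ 0.1295 -0.5345  0.2313] F [ 0.8  0.1 -1.1] w 0.0852
0.97 ((338.5, 231.5), (25.298219680786133, 17.076297760009766), 71.56504821777344) [ 0.4267 -0.0763  0.02  ]
0.69 ((341.2308349609375, 105.01573181152344), (7.047550201416016, 55.316627502441406), 77.19573211669922) [ 0.7398 -0.0898  0.02  ]
rack 0.9 ((289.1158752441406, 150.54269409179688), (20.981992721557617, 68.35712432861328), 83.6598129272461) [0.6276 0.04   0.012 ]
rack 0.81 ((415.7019348144531, 304.27423095703125), (71.98796081542969, 21.348918914794922), 4.23639440536499) [ 0.2529 -0.2571  0.012 ]
rack 0.73 ((192.1569061279297, 322.17535400390625), (71.88914489746094, 22.298948287963867), 3.179830312728882) [0.2159 0.2722 0.012 ]
```

Emit:
move_arm(series="38 -10 3 0 1;38 -10 3 0 1;38 -10 3 0 1;38 -10 3 0 1;38 -10 3 0 1;38 -10 3 0 1;38 -10 3 0 1;38 -10 3 0 1", force=40)

```text
time_s: 2.45
position: [0.4757, -0.3474, 0.201]
tool_rot: [[0.971, 0.237, -0.0], [0.237, -0.971, 0.0], [-0.0, -0.0, -1.0]]
ft_force: [-0.4, 0.4, 1.0]
grip_width: 0.0854
gripper_force: 0.0
```

```bash
python3 - <<'E'
from h import *
go(0.475,-0.349,0.15)
d=cam("wrist","w1")
print(marks("stopper","wrist"),marks("flask_mouth","wrist"))
print(marks("stopper","top"),marks("flask_mouth","top"),marks("stopper","scene"),marks("flask_mouth","scene"))
for z in (0,.068): print(proj(d,[[.475,-.349,z],[.423,-.235,z]]))
E
```

```text
go [-0.11  0.14  5.1 ] turn 0 q6 28.6 t 2.45 pos [ 0.4757 -0.3474  0.201 ] F [-0.4  0.4  1. ] w 0.0854
[([0.4731, -0.3457, 0.0036], 0.95)] [([0.4176, -0.2335, 0.0846], 0.77), ([0.4776, -0.3424, 0.0031], 0.37)]
[([0.4761, -0.3436, 0.0047], 0.75), ([0.4251, -0.2308, 0.0889], 0.47)] [([0.4244, -0.2362, 0.0913], 0.68), ([0.7501, -0.091, 0.0017], 0.57), ([0.4885, 0.4536, 0.0002], 0.51)] [([0.477, -0.3526, 0.0045], 0.7)] [([0.4216, -0.2365, 0.0861], 0.76), ([0.6293, 0.042, 0.0312], 0.4)]
[[279.0348 184.0784]
 [171.1122 204.1789]]
[[279.2357 201.4471]
 [147.7408 225.5101]]
```

View pics/w1.png

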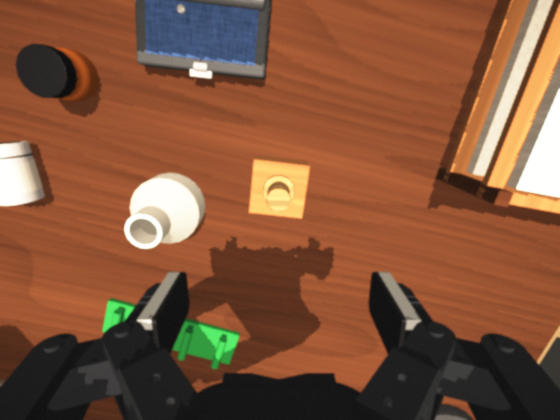

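The wrist view shows the stopper block centred at (279,189), the knob top at about (278,199), and the flask mouth ellipse at about (146,230).

```bash
python3 - <<'E'
from h import *
d=cam("wrist")
print("block",back(d,(279,189),.03),"knob",back(d,(279,199),.068),"mouth",back(d,(146,229.5),.085))
im=d["pixels"];a=cv2.resize(im[150:250,100:340],None,fx=3.3,fy=3.3,interpolation=cv2.INTER_CUBIC)
s=cam("scene")["pixels"][240:330,90:220];b=cv2.resize(s,(int(130*2.2),198))
c=np.zeros((330+198,792,3),np.uint8);c[:330]=a[:330,:792];c[330:,:b.shape[1]]=b
cv2.imwrite("pics/z1.png",c)
E
```

```text
block [ 0.4757 -0.3497  0.03  ] knob [ 0.4759 -0.3495  0.068 ] mouth [ 0.426  -0.2406  0.085 ]
```

View pics/z1.png

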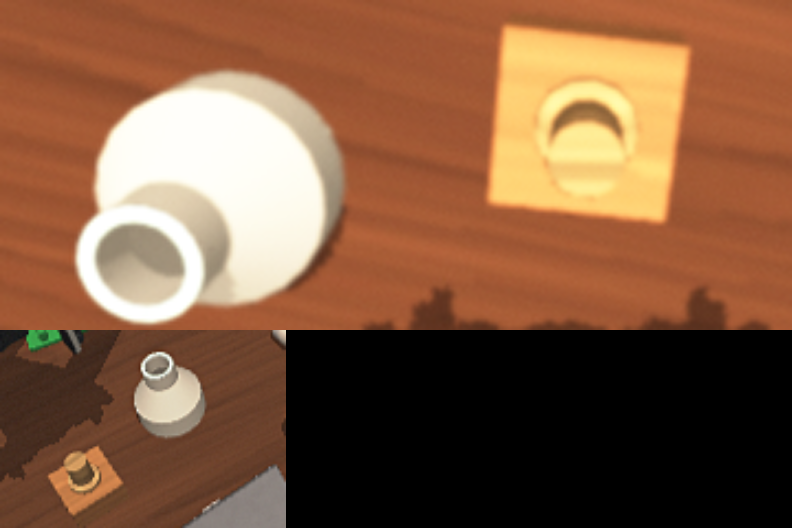

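The zoom gives the knob top at wrist (277.6,198.5) / scene (124.5,300), and the mouth ring centre at wrist (142.5,230) / scene (161.4,256.4). I'll triangulate both.

```bash
cat >> h.py <<'E'
def tri(d1,u1,d2,u2):
    P=[np.array(d["camera_matrix"])@np.c_[cv2.Rodrigues(np.array(d["rvec"],float))[0],np.array(d["tvec"],float).ravel()] for d in(d1,d2)]
    X=cv2.triangulatePoints(P[0],P[1],np.array(u1,float).reshape(2,1),np.array(u2,float).reshape(2,1)).ravel();return X[:3]/X[3]
E
python3 - <<'E'
from h import *
d=cam("wrist");s=cam("scene")
print(tri(d,(277.6,198.5),s,(124.5,300)),tri(d,(142.5,230),s,(161.4,256.4)))
print("knob",back(d,(277.6,198.5),.068),back(s,(124.5,300),.068),"mouth",back(d,(142.5,230),.085),back(s,(161.4,256.4),.085))
go(0.476,-0.350,0.041)
E
```

```text
[ 0.4744 -0.3468  0.0602] [ 0.4223 -0.2355  0.0774]
knob [ 0.4764 -0.3478  0.068 ] [ 0.4797 -0.3459  0.068 ] mouth [ 0.425  -0.2374  0.085 ] [ 0.4285 -0.2364  0.085 ]
go [ 0.04  0.21 16.04] turn 0 q6 28.7 t 3.0 pos [ 0.4751 -0.348   0.2014] F [-0.3 -0.6 -0. ] w 0.0851
```

Emit:
move_arm(series="0 0 5 0 1;0 0 10 0 1;0 0 14 0 1;0 0 16 0 1;0 0 16 0 1;0 0 16 0 -1;0 0 16 0 -1;0 0 16 0 -1")

```text
time_s: 4.0
position: [0.4755, -0.348, 0.0421]
tool_rot: [[0.972, 0.236, 0.001], [0.236, -0.972, -0.001], [0.001, 0.001, -1.0]]
ft_force: [0.0, 0.6, 0.9]
grip_width: 0.0323
gripper_force: 0.0
```

Emit:
move_arm(series="0 0 0 0 -1;0 0 0 0 -1;0 0 0 0 -1;0 0 -2 0 -1;0 0 -5 0 -1;0 0 -10 0 -1;0 0 -12 0 -1;0 0 -12 0 -1")

```text
time_s: 5.0
position: [0.4756, -0.3481, 0.1624]
tool_rot: [[0.972, 0.236, 0.002], [0.236, -0.972, -0.002], [0.001, 0.002, -1.0]]
ft_force: [0.1, 0.5, -0.8]
grip_width: 0.0201
gripper_force: 39.1
```

```bash
python3 - <<'E'
from h import *
d=cam("wrist","w2")
print(marks("stopper","wrist"),marks("stopper","top"),marks("stopper","scene"),marks("flask_mouth","wrist"),marks("flask_mouth","top"))
go(0.424,-0.2365,0.16)
E
```

```text
[([0.4753, -0.3446, 0.1261], 0.9)] [([0.4761, -0.3436, 0.0047], 0.75), ([0.4251, -0.2308, 0.0889], 0.47)] [([0.4777, -0.3508, 0.0043], 0.73)] [([0.4189, -0.2349, 0.0802], 0.69)] [([0.4244, -0.2362, 0.0913], 0.68), ([0.7501, -0.091, 0.0017], 0.57), ([0.4885, 0.4536, 0.0002], 0.51)]
go [ -2.35 -12.     0.04] turn 0 q6 28.7 t 5.3 pos [ 0.4751 -0.3476  0.1601] F [1.  0.4 0.1] w 0.0204
```

View pics/w2.png

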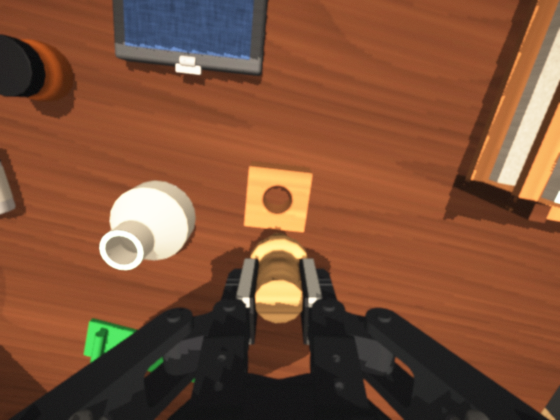

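The wrist view shows the stopper held, with the knob top at about (280,304). The mouth ring is centred at (123,249) and the block hole at (277,199).

```bash
python3 - <<'E'
from h import *
d=cam("wrist")
T=observe()
print("mouth",back(d,(123,249),.085),"hole",back(d,(277,199.5),.03),"knob",back(d,(280,304.5),T["position"][2]+.027))
for p in[(.0,0,-.027)]: 
  P=T["position"]+T["tool_rot"]@np.array(p);print(P,proj(d,P))
im=d["pixels"][190:330,90:310];cv2.imwrite("pics/z2.png",cv2.resize(im,None,fx=3.6,fy=3.6,interpolation=cv2.INTER_CUBIC))
E
```

```text
mouth [ 0.4263 -0.2384  0.085 ] hole [ 0.4763 -0.3464  0.03  ] knob [ 0.4758 -0.3487  0.1874]
[ 0.4752 -0.3477  0.1874] [[277.4119 305.1855]]
```

View pics/z2.png

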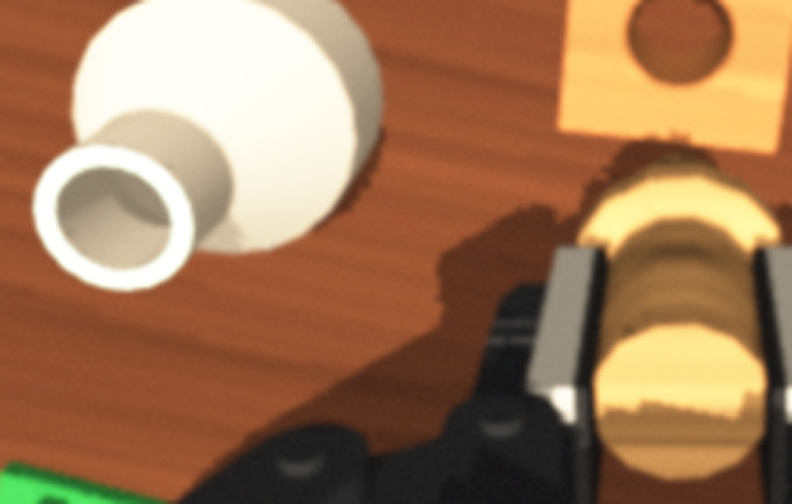

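Refined: mouth ring at (121.7,250.3), knob at (278.9,301), hole at (278.9,199.7). Next I move over the flask and check.

Emit:
move_arm(series="-1 -5 0 0 -1;-2 -10 0 0 -1;-2.4 -12 0 0 -1;-2.4 -12 2 0 -1;-2.4 -12 2 0 -1;-2.4 -12 2 0 -1")

```text
time_s: 6.1
position: [0.4239, -0.2372, 0.1416]
tool_rot: [[0.972, 0.235, 0.0], [0.235, -0.972, -0.0], [0.0, 0.0, -1.0]]
ft_force: [-0.3, -0.1, -0.9]
grip_width: 0.0199
gripper_force: 39.2
```

```bash
python3 - <<'E'
from h import *
d=cam("wrist");s=cam("scene");t=cam("top")
go(.424,-.237,.096)
print(marks("flask_mouth","wrist"),marks("flask_mouth","scene"),marks("flask_mouth","top"),marks("stopper","wrist"),marks("stopper","scene"),marks("stopper","top"))
a=cv2.resize(d["pixels"][150:350,180:380],(400,400));b=cv2.resize(s["pixels"][220:300,120:200],(400,400),interpolation=cv2.INTER_CUBIC)
cv2.imwrite("pics/z3.png",np.hstack([a,b]))
E
```

```text
go [ 0.01 -0.02  4.57] turn 0 q6 33.2 t 6.25 pos [ 0.4239 -0.2372  0.1417] F [-0.2  0.4 -0.6] w 0.0201
[([0.4149, -0.2346, 0.0836], 0.71)] [([0.4259, -0.2358, 0.0851], 0.93)] [([0.4255, -0.2361, 0.0879], 0.65)] [] [([0.427, -0.236, 0.1035], 0.68)] []
```

View pics/z3.png

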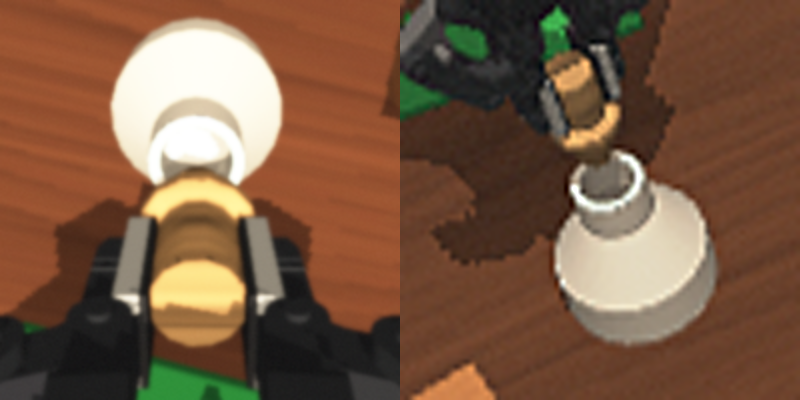

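The wrist crop shows the stopper laterally in line with the flask (x≈197 vs 196). In the scene crop the mouth centre is at scene pixel (161.2,256.6) and the flange at about (157.4,245). I'll check the axis by projection.

```bash
python3 - <<'E'
from h import *
s=cam("scene");d=cam("wrist")
p=observe()["position"];T=observe()["tool_rot"]
z=p[2]-.035
for x in (0,.0015,.003):
  b=p+T[:,0]*x
  q=[[b[0],b[1],z+k] for k in(0,.027,.032,.062)]+[[b[0],b[1],.085]]
  print((proj(s,q)-[120,220])*5+[400,0]); print((proj(d,q)-[180,150])*2)
E
```

```text
[[592.1796 147.8979]
 [579.221  112.4518]
 [576.7639 105.731 ]
 [561.6277  64.3286]
 [602.0679 174.9456]]
[[194.8837 190.1009]
 [194.7039 232.007 ]
 [194.6645 241.2001]
 [194.37   309.8284]
 [194.9955 164.0395]]
[[594.1582 149.8407]
 [581.2307 114.4099]
 [578.7795 107.6918]
 [563.6791  66.3059]
 [604.0226 176.8761]]
[[194.879  185.6415]
 [194.698  226.9881]
 [194.6583 236.0625]
 [194.3615 303.8511]
 [194.9915 159.9435]]
[[596.1395 151.786 ]
 [583.2431 116.3705]
 [580.7978 109.6553]
 [565.7333  68.2859]
 [605.9798 178.809 ]]
[[194.8743 181.1605]
 [194.6921 221.9409]
 [194.652  230.8952]
 [194.3529 297.832 ]
 [194.9875 155.8295]]
```

Wrist projections match to about 1 mm, so I lower gently.

Emit:
move_arm(series="0 0 1 0 -1;0 0 2 0 -1;0 0 2.5 0 -1;0 0 3 0 -1;0 0 3.5 0 -1;0 0 3.8 0 -1;0 0 3.8 0 -1")

```text
time_s: 7.52
position: [0.4237, -0.2368, 0.1032]
tool_rot: [[0.972, 0.236, -0.0], [0.236, -0.972, 0.0], [-0.0, -0.0, -1.0]]
ft_force: [0.4, 0.1, 0.2]
grip_width: 0.02
gripper_force: 39.2
```

Emit:
move_arm(series="0 0 0.3 0 -1;0 0 0.6 0 -1;0 0 0.8 0 -1;0 0 0.9 0 -1;0 0 0.9 0 -1")

```text
time_s: 8.15
position: [0.4239, -0.237, 0.0963]
tool_rot: [[0.972, 0.236, 0.001], [0.236, -0.972, -0.002], [0.001, 0.002, -1.0]]
ft_force: [-5.4, 4.7, 22.7]
grip_width: 0.0203
gripper_force: 41.5
```

Emit:
move_arm(series="0 0 -0.1 0 -1;0 0 -0.2 0 0;0 0 -0.2 0 0;0 0 -0.2 0 0;0 0 -3 0 0;0 0 -6 0 0;0 0 -8 0 0;0 0 -8 0 0")

```text
time_s: 9.15
position: [0.4241, -0.2372, 0.1751]
tool_rot: [[0.972, 0.236, 0.002], [0.236, -0.972, -0.002], [0.001, 0.002, -1.0]]
ft_force: [-0.7, -0.2, -0.1]
grip_width: 0.0428
gripper_force: 0.0
```

```bash
python3 - <<'E'
from h import *
d=cam("wrist");s=cam("scene");t=cam("top")
go(.424,-.237,.14)
print(marks("flask_mouth","scene"),marks("stopper","wrist"),marks("stopper","scene"),marks("stopper","top"),marks("cover_edge","scene"),marks("cover_edge","top"))
a=cv2.resize(d["pixels"][150:350,180:380],(400,400));b=cv2.resize(s["pixels"][220:300,120:200],(400,400),interpolation=cv2.INTER_CUBIC)
cv2.imwrite("pics/z4.png",np.hstack([a,b]))
E
```

```text
go [0.05 0.07 3.32] turn 0 q6 33.2 t 9.3 pos [ 0.4234 -0.2365  0.1733] F [-0.5  0.3 -0.1] w 0.0423
[([0.7288, 0.014, -0.002], 0.75), ([0.4238, -0.2366, 0.084], 0.61), ([0.4895, 0.4536, -0.0016], 0.57)] [([0.4248, -0.2317, 0.0575], 0.79), ([0.5406, -0.1238, -0.0012], 0.21)] [([0.425, -0.2413, 0.0607], 0.78), ([0.5332, -0.1224, 0.0012], 0.37)] [([0.4251, -0.2327, 0.0578], 0.47)] [([0.6085, -0.2445, 0.1022], 0.65), ([0.6351, -0.0006, 0.0339], 0.61), ([0.7313, 0.1878, -0.0027], 0.51)] [([0.6072, -0.2385, 0.0989], 0.79)]
```

View pics/z4.png

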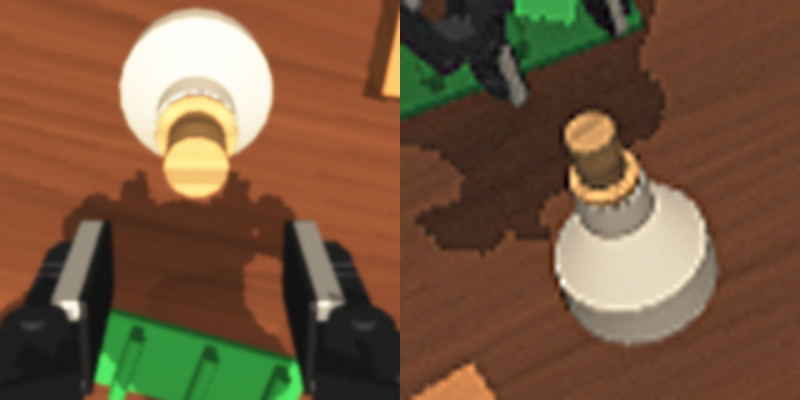

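The stopper looks upright, with its flange on the rim. I'll do a light tap from above with shut fingers to confirm its height.

Emit:
move_arm(series="0 0 2 0 -1;0 0 3 0 -1;0 0 4 0 -1;0 0 4.5 0 -1;0 0 4.8 0 -1;0 0 5.1 0 -1;0 0 5.2 0 -1;0 0 5.2 0 -1")

```text
time_s: 10.6
position: [0.4238, -0.2369, 0.1226]
tool_rot: [[0.972, 0.236, 0.0], [0.236, -0.972, -0.0], [0.0, 0.001, -1.0]]
ft_force: [-0.3, 0.6, 1.4]
grip_width: 0.0001
gripper_force: 1.2
```

The stopper is fully home, since the top is at or below 0.1226. Next is the cover.

Emit:
move_arm(series="0 0 -4 0 -1;6 1.5 -4 0 -1;12 3.1 -4 0 -1;18 4.7 -4 0 -1;18.8 4.9 -4 0 -1;18.8 4.9 -1 0 -1;18.8 4.9 -1 0 -1;18.8 4.9 -1 0 -1")

```text
time_s: 11.6
position: [0.6178, -0.2405, 0.1335]
tool_rot: [[0.972, 0.235, 0.001], [0.235, -0.972, -0.001], [0.001, 0.001, -1.0]]
ft_force: [0.2, -0.2, -0.1]
grip_width: -0.0002
gripper_force: 0.0
```

```bash
python3 - <<'E'
from h import *
s=cam("scene","s5")
print(marks("cover_edge","scene"),marks("cover_hinge","scene"))
T=observe();p0=T["position"];R=T["tool_rot"];print(p0)
for th in(.95,.8,.6,.4,.25,.1,0,-.04):
    r=.075;x=.657-r*np.cos(th)+.006*np.sin(th);z=.0235+r*np.sin(th)+.006*np.cos(th)
    print(th,(R.T@(np.array([x,-.241,z])-p0)*100).round(2))
E
```

```text
[([0.6077, -0.2431, 0.0986], 0.68), ([0.428, 0.0364, 0.0175], 0.65)] [([0.6548, -0.2353, 0.0241], 0.56)]
[ 0.6181 -0.2405  0.1337]
0.95 [-0.    0.05  4.57]
0.8 [-0.9  -0.17  5.22]
0.6 [-1.93 -0.42  6.28]
0.4 [-2.73 -0.62  7.54]
0.25 [-3.16 -0.72  8.58]
0.1 [-3.44 -0.79  9.67]
0 [-3.54 -0.82 10.41]
-0.04 [-3.55 -0.82 10.71]
```

View pics/s5.png

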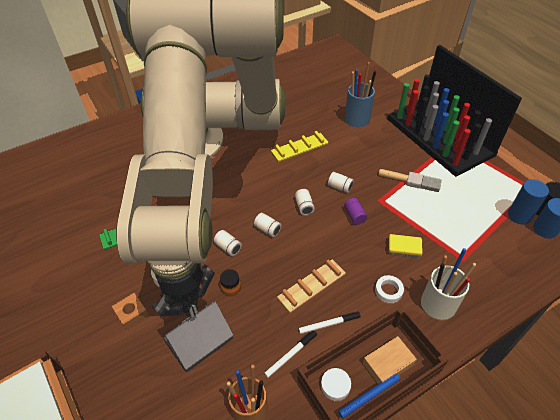

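The gripper tip is over the cover at about (195,310), and only four tins are present. Now I press along the arc.

Emit:
move_arm(series="0 0 3 0 -1;0 0 4.6 0 -1;-0.9 -0.2 5.2 0 -1;-1.9 -0.4 6.3 0 -1;-2.7 -0.6 7.5 0 -1;-3.2 -0.7 8.6 0 -1;-3.4 -0.8 9.7 0 -1;-3.5 -0.8 10.4 0 -1")

```text
time_s: 12.75
position: [0.5822, -0.2409, 0.0284]
tool_rot: [[0.972, 0.236, 0.001], [0.236, -0.972, -0.0], [0.001, 0.001, -1.0]]
ft_force: [-6.4, 1.8, 33.4]
grip_width: 0.0001
gripper_force: 17.5
```

Emit:
move_arm(series="0 0 0.15 0 -1;0 0 0.3 0 -1;0 0 0.3 0 -1")

```text
time_s: 13.12
position: [0.5823, -0.2409, 0.0287]
tool_rot: [[0.972, 0.236, 0.002], [0.236, -0.972, -0.002], [0.001, 0.002, -1.0]]
ft_force: [-9.8, 2.9, 28.8]
grip_width: 0.0002
gripper_force: 13.8
```

Emit:
move_arm(series="0 0 -2 0 -1;0 0 -8 0 0;0 0 -14 0 1;-5 -4 -18 0 1;-10 -10 -18 0 1;-14 -15 -18 0 1;-14 -17 -18 0 1;-14 -17 -18 0 1")

```text
time_s: 14.12
position: [0.4045, -0.1064, 0.2057]
tool_rot: [[0.971, 0.237, 0.0], [0.237, -0.971, 0.0], [0.0, -0.0, -1.0]]
ft_force: [-0.2, 0.1, -0.9]
grip_width: 0.0852
gripper_force: 0.0
```

```bash
python3 - <<'E'
from h import *
s=cam("scene","s6");t=cam("top");w=cam("wrist")
go(.424,-.077,.15)
print("edge",marks("cover_edge","scene"),marks("cover_edge","top"),"stp",marks("stopper","scene"))
for c,d in(("top",t),("scene",s)):
  for n in"ABCD": print(c,n,marks("tin"+n,c))
print("w",marks("tinA","wrist"))
cv2.imwrite("pics/tw6.png",np.hstack([cv2.resize(t["pixels"][120:260,160:440],(560,280)),cv2.resize(w["pixels"],(240,280))]))
# white-blob tins in the top view
hsv=cv2.cvtColor(t["pixels"],cv2.COLOR_BGR2HSV)
m=((hsv[...,1]<90)&(hsv[...,2]>110)).astype(np.uint8);n,l,st,ce=cv2.connectedComponentsWithStats(m)
for i in range(1,n):
  if 150<st[i,4]<700:
    P=cv2.minAreaRect(cv2.findNonZero((l==i).astype(np.uint8)));X=back(t,P[0],.025)
    if .33<X[0]<.6: print(P,X)
E
```

```text
go [ 2.43 -2.7   5.54] turn 0 q6 45.2 t 14.28 pos [ 0.4067 -0.109   0.2054] F [-0.   0.5 -0.3] w 0.085
edge [([0.5688, -0.2509, 0.0316], 0.73), ([0.403, 0.284, 0.0176], 0.63), ([0.6624, 0.288, 0.0029], 0.28)] [([0.5645, -0.2461, 0.0302], 0.85), ([0.6628, 0.2965, -0.0015], 0.72)] stp [([0.4261, -0.2382, 0.0588], 0.52)]
top A [([0.4266, -0.0789, 0.0215], 0.71)]
top B [([0.4143, 0.1569, 0.0238], 0.87), ([0.6581, -0.2406, 0.0223], 0.51)]
top C [([0.514, 0.2549, 0.0247], 0.93), ([0.4097, 0.2833, 0.0182], 0.83)]
top D []
scene A [([0.4267, -0.0734, 0.017], 0.7)]
scene B [([0.4163, 0.1604, 0.0205], 0.63), ([0.6243, 0.0612, 0.0655], 0.62)]
scene C [([0.404, 0.2844, 0.0218], 0.63), ([0.5131, 0.2523, 0.0201], 0.59), ([0.4229, -0.0725, 0.0194], 0.37)]
scene D []
w [([0.4266, -0.0799, 0.0185], 0.97)]
((291.1313781738281, 230.33778381347656), (27.13169288635254, 16.879640579223633), 68.74949645996094) [0.4299 0.0373 0.025 ]
((337.50225830078125, 229.10633850097656), (21.92913246154785, 17.153154373168945), 70.34617614746094) [ 0.4321 -0.0734  0.025 ]
((240.20001220703125, 236.89999389648438), (16.76007080078125, 26.87936019897461), 18.434947967529297) [0.4152 0.1585 0.025 ]
((188.30001831054688, 239.60003662109375), (27.280027389526367, 16.994115829467773), 63.43495178222656) [0.4097 0.2815 0.025 ]
```

View pics/tw6.png

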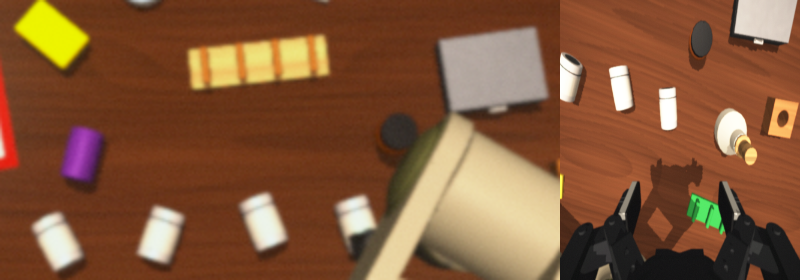

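The top crop shows the cover shut, four tins in a row at y ≈ -0.077, 0.037, 0.158 and 0.282, and the rack clear. Next I go above the first tin with the gripper turned.

```bash
cat >> h.py <<'E'
def tin(d,z=.04,near=None):
    "white tins in an image: centre (back-projected at height z of the visible outline) and axis yaw"
    hsv=cv2.cvtColor(d["pixels"],cv2.COLOR_BGR2HSV)
    m=((hsv[...,1]<90)&(hsv[...,2]>110)).astype(np.uint8);n,l,st,ce=cv2.connectedComponentsWithStats(m)
    for i in range(1,n):
        if st[i,4]<150: continue
        P=cv2.minAreaRect(cv2.findNonZero((l==i).astype(np.uint8)));X=back(d,P[0],z)
        if near is not None and np.hypot(*(X[:2]-near))>.05: continue
        B=cv2.boxPoints(P);e=[B[1]-B[0],B[2]-B[1]];k=int(np.linalg.norm(e[1])>np.linalg.norm(e[0]))
        c=np.array(P[0]);v=back(d,c+e[k]/2,z)-back(d,c-e[k]/2,z)
        o=back(d,c+e[1-k]/2,z)-back(d,c-e[1-k]/2,z)
        print("tin",X[:2],"yaw",round((np.degrees(np.arctan2(v[1],v[0]))+90)%180-90,1),"size",np.linalg.norm(v),np.linalg.norm(o),c)
E
python3 -c "
from h import *
go(.427,-.077,.16,20)"
```

```text
go [ 2.78 -2.56  4.53] turn 83.6 q6 45.2 t 14.88 pos [ 0.406  -0.1085  0.2053] F [ 0.5 -0.1 -0.2] w 0.0855
```

Emit:
move_arm(series="2.8 -2.6 2 10.5 1;2.8 -2.6 2 21 1;2.8 -2.6 2 31.5 1;2.8 -2.6 2 42 1;2.8 -2.6 2 52.5 1;2.8 -2.6 2 63 1;2.8 -2.6 2 73.5 1;2.8 -2.6 2 83.6 1")

```text
time_s: 15.88
position: [0.4271, -0.0765, 0.1853]
tool_rot: [[0.337, -0.942, 0.0], [-0.942, -0.337, -0.0], [0.0, -0.0, -1.0]]
ft_force: [0.2, -0.5, -1.2]
grip_width: 0.0852
gripper_force: 0.0
```

```bash
python3 - <<'E'
from h import *
d=cam("wrist","w7");t=cam("top")
go(.427,-.077,.002,20)
print(marks("tinA","wrist"))
tin(d,.03,[.427,-.077]);tin(t,.03)
E
```

```text
go [ 0.04  0.02 18.33] turn -0.0 q6 134.2 t 15.97 pos [ 0.4271 -0.0765  0.1853] F [-0.4  0.2 -0.1] w 0.0855
[([0.4248, -0.0792, 0.0188], 0.81)]
tin [ 0.4273 -0.079 ] yaw 17.4 size 0.06298192959792556 0.04064585698490127 [279.0828 192.3493]
tin [0.8417 0.2694] yaw -65.1 size 0.08841339726708493 0.06621612216664195 [195.5516  64.366 ]
tin [ 0.849  -0.0493] yaw 89.7 size 0.0619526564777103 0.05696162062574651 [324.5  61. ]
tin [ 0.6956 -0.5807] yaw -4.1 size 0.293115861155937 0.08113400544375751 [542.4999 120.    ]
tin [ 0.6732 -0.5268] yaw 3.4 size 0.2668806506821579 0.012478645091798102 [521.2126 129.0373]
tin [0.73   0.1826] yaw 89.7 size 0.06589460491263173 0.06560184528317001 [230.5 108. ]
tin [ 0.7406 -0.1073] yaw -79.7 size 0.10095072652468512 0.01580235659424899 [348.944 103.192]
tin [0.7168 0.0012] yaw 74.6 size 0.10198707510497217 0.01621932935251005 [304.7823 112.8345]
tin [0.5872 0.52  ] yaw -78.7 size 0.31330968896800676 0.24373457160447437 [ 89.5577 166.2885]
tin [ 0.6094 -0.2436] yaw -80.4 size 0.1202087173367932 0.10050581860211008 [406.4917 155.3275]
tin [ 0.2927 -0.0919] yaw -22.0 size 0.5400911799539713 0.19094934185107118 [346.9579 288.3573]
tin [ 0.3661 -0.2451] yaw -22.1 size 0.2697804705231772 0.033405344108000425 [411.0539 256.3311]
tin [0.4298 0.0375] yaw 20.7 size 0.06473037530796084 0.04006570542007717 [291.1032 230.2654]
tin [0.4149 0.1583] yaw -19.3 size 0.06354296105497793 0.03998598828241847 [240.0892 236.9139]
tin [0.4095 0.2805] yaw 27.2 size 0.06496979348850107 0.03970483812080573 [188.3 239.6]
tin [0.0441 0.3672] yaw 89.4 size 0.2151416749474048 0.07854786984711595 [147.5 401. ]
```

View pics/w7.png

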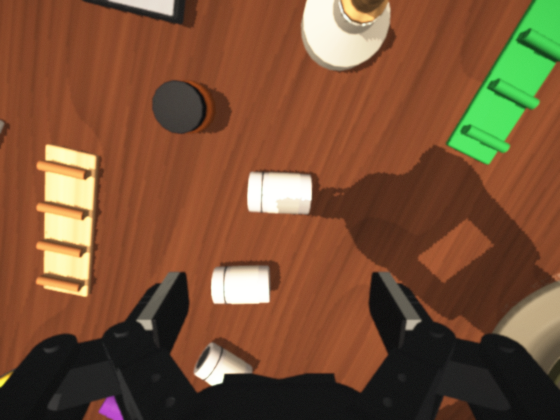

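The wrist view shows the first tin at (279,192), the next at (241,284), and the rack at (68,220). The last joint would run near its limit at the rack, so I'll unwind by a half turn first.

Emit:
move_arm(series="0.2 0 0 -10.6 1;0.2 0 0 -21.2 1;0.2 0 0 -31.8 1;0.2 0 0 -42.4 1;0.2 0 0 -53 1;0.2 0 0 -63.6 1;0.2 0 0 -74.2 1;0.2 0 0 -84.8 1")

```text
time_s: 17.02
position: [0.4277, -0.0784, 0.1853]
tool_rot: [[0.964, 0.266, 0.0], [0.266, -0.964, 0.0], [0.0, -0.0, -1.0]]
ft_force: [-0.3, 0.8, 0.4]
grip_width: 0.0857
gripper_force: 0.0
```

Emit:
move_arm(series="0 0 2 -10.6 1;0 0 4 -21.2 1;0 0 6 -31.8 1;0 0 8 -42.4 1;0 0 10 -53 1;0 0 10 -63.6 1;0 0 10 -74.2 1;0 0 10 -84.8 1")

```text
time_s: 18.02
position: [0.4278, -0.0785, 0.0853]
tool_rot: [[-0.177, 0.984, 0.0], [0.984, 0.177, 0.0], [0.0, 0.0, -1.0]]
ft_force: [-0.4, -0.4, 0.3]
grip_width: 0.0856
gripper_force: 0.0
```

```bash
python3 - <<'E'
from h import *
d=cam("wrist")
go(.427,-.079,.002,17.5)
print(marks("tinA","wrist"))
tin(d,.03,[.427,-.077])
E
```

```text
go [-0.03 -0.09  8.33] turn -6.9 q6 -36.7 t 18.07 pos [ 0.4278 -0.0785  0.0853] F [ 0.7  1.1 -0. ] w 0.0854
[([0.4266, -0.0818, 0.0195], 0.64)]
tin [ 0.4253 -0.0735] yaw 17.0 size 0.063278845405751 0.041896539539466454 [275.9695 224.2256]
```

Emit:
move_arm(series="0.1 -0.1 3 -7 1;0.1 -0.1 6 -7 1;0.1 -0.1 8 -7 1;0.1 -0.1 8.3 -7 1;0.1 -0.1 8.3 -7 -1;0.1 -0.1 8.3 -7 -1;0.1 -0.1 8.3 -7 -1;0.1 -0.1 8.3 -7 -1")

```text
time_s: 19.12
position: [0.427, -0.0778, 0.0032]
tool_rot: [[-0.286, 0.958, 0.002], [0.958, 0.286, -0.001], [-0.001, 0.001, -1.0]]
ft_force: [-0.3, 0.1, 7.4]
grip_width: 0.0594
gripper_force: 43.2
```

Emit:
move_arm(series="0 0 0 0 -1;0 0 -4 0 -1;0 0 -10 0 -1;0 0 -15 0 -1;0 0 -15 0 -1")

```text
time_s: 19.75
position: [0.4279, -0.0781, 0.1556]
tool_rot: [[-0.286, 0.958, 0.007], [0.958, 0.286, -0.003], [-0.005, 0.006, -1.0]]
ft_force: [-0.1, 0.5, -2.2]
grip_width: 0.0595
gripper_force: 44.5
```

```bash
python3 - <<'E'
from h import *
go(.627,.042,.16,6.5)
t=cam("top");s=cam("scene");w=cam("wrist","w8")
for c in("top","scene","wrist"): print(c,marks("rack",c),marks("seat1",c),marks("seat2",c),marks("seat3",c))
E
```

```text
go [ 5.81 22.52 -0.34] turn 10.1 q6 -42.6 t 19.75 pos [ 0.4279 -0.0781  0.1556] F [-0.1  0.5 -2.2] w 0.0595
top [([0.2178, 0.2763, -0.0046], 0.94), ([0.254, -0.259, 0.0012], 0.89), ([0.6229, 0.04, 0.002], 0.66)] [([0.2467, -0.2796, 0.0599], 0.95), ([0.2492, -0.2606, 0.0945], 0.93), ([0.2531, -0.2171, 0.0354], 0.91), ([0.2147, 0.2332, 0.0286], 0.8), ([0.633, 0.0195, 0.0657], 0.78), ([0.624, 0.0848, 0.03], 0.73), ([0.2519, -0.2355, 0.0618], 0.71), ([0.2431, -0.3044, 0.0254], 0.7), ([0.2163, 0.2962, 0.0635], 0.68), ([0.6296, 0.0401, 0.0276], 0.66), ([0.2136, 0.2531, 0.0673], 0.65), ([0.6228, 0.0685, 0.0621], 0.61), ([0.6331, 0.0008, 0.029], 0.6), ([0.2132, 0.2705, 0.0995], 0.6), ([0.6288, 0.0406, 0.0966], 0.59), ([0.2511, -0.2571, 0.0312], 0.58), ([0.2121, 0.2731, 0.0294], 0.57), ([0.217, 0.3163, 0.0318], 0.56)] [([0.2467, -0.2796, 0.0599], 0.95), ([0.2492, -0.2606, 0.0945], 0.93), ([0.2531, -0.2171, 0.0354], 0.91), ([0.2147, 0.2332, 0.0286], 0.8), ([0.633, 0.0195, 0.0657], 0.78), ([0.624, 0.0848, 0.03], 0.73), ([0.2519, -0.2355, 0.0618], 0.71), ([0.2431, -0.3044, 0.0254], 0.7), ([0.216
[... 2916 characters left out ...]
8], 0.82), ([0.634, -0.0075, 0.031], 0.81), ([0.2485, -0.282, 0.0626], 0.72), ([0.6293, 0.0386, 0.0315], 0.66), ([0.5382, -0.1247, 0.0044], 0.42)] [([0.2587, -0.2164, 0.0319], 0.89), ([0.2526, -0.2563, 0.0297], 0.88), ([0.2533, -0.2407, 0.0656], 0.85), ([0.2467, -0.3032, 0.0278], 0.82), ([0.634, -0.0075, 0.031], 0.81), ([0.2485, -0.282, 0.0626], 0.72), ([0.6293, 0.0386, 0.0315], 0.66), ([0.5382, -0.1247, 0.0044], 0.42)] [([0.2587, -0.2164, 0.0319], 0.89), ([0.2526, -0.2563, 0.0297], 0.88), ([0.2533, -0.2407, 0.0656], 0.85), ([0.2467, -0.3032, 0.0278], 0.82), ([0.634, -0.0075, 0.031], 0.81), ([0.2485, -0.282, 0.0626], 0.72), ([0.6293, 0.0386, 0.0315], 0.66), ([0.5382, -0.1247, 0.0044], 0.42)]
```

Emit:
move_arm(series="0.4 6 0 3 -1;0.8 12 0 6 -1;1.2 18 0 9 -1;1.3 21.8 0 10.3 -1;1.3 21.8 3 10.3 -1;1.3 21.8 6 10.3 -1;1.3 21.8 6 10.3 -1;1.3 21.8 6 10.3 -1")

```text
time_s: 21.5
position: [0.6323, -0.0029, 0.0936]
tool_rot: [[-0.11, 0.994, 0.002], [0.994, 0.11, -0.0], [-0.001, 0.002, -1.0]]
ft_force: [-0.4, 0.1, -1.2]
grip_width: 0.0591
gripper_force: 44.2
```

```bash
python3 - <<'E'
from h import *
w=cam("wrist","w9")
go(.6336,-.003,.0135,6.3)
print([m for m in marks("seat1","wrist") if m[0][0]>.5],marks("rack","wrist"))
d=w
for y,n in((-.066,"d"),(-.022,"d"),(.022,"d"),(.066,"d")):
  c=np.array([.6288,.041])+y*np.array([-.11,.994]);e=.022*np.array([.994,.11])
  a,b=proj(d,[[*(c-e),.023],[*(c+e),.023]]);cv2.line(w["pixels"],tuple(map(int,a)),tuple(map(int,b)),(255,0,0),1)
cv2.imwrite("pics/w9.png",w["pixels"])
E
```

```text
go [-0.01  0.09  8.04] turn 0.0 q6 -17.3 t 21.55 pos [ 0.6324 -0.003   0.0939] F [-0.5 -0.7 -0.6] w 0.0595
[([0.624, 0.0844, 0.0288], 0.9), ([0.6268, 0.0625, 0.0609], 0.88), ([0.6275, 0.041, 0.0979], 0.81), ([0.6348, -0.0066, 0.028], 0.76), ([0.6259, 0.0365, 0.0298], 0.56)] [([0.6281, 0.0418, 0.0015], 0.95)]
```

View pics/w9.png

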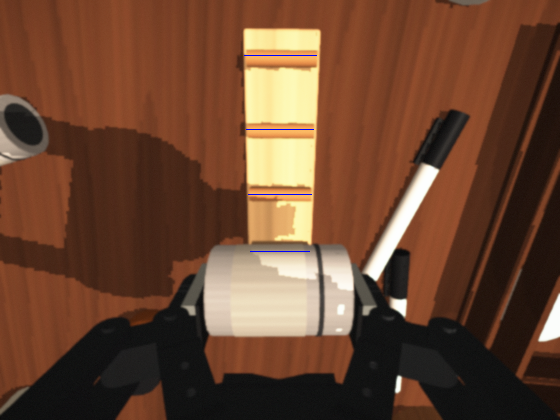

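The drawn dowel lines fall on the dowels. The white pen's near end at about (368,275) may be close to the right finger, so I'll check that.

```bash
python3 - <<'E'
from h import *
w=cam("wrist")
for u in((368,275),(382,278),(400,252),(388,255),(398,390)): print(u,back(w,u,.010))
E
```

```text
(368, 275) [ 0.7105 -0.0443  0.01  ]
(382, 278) [ 0.7224 -0.0458  0.01  ]
(400, 252) [ 0.7316 -0.0212  0.01  ]
(388, 255) [ 0.7227 -0.0249  0.01  ]
(398, 390) [ 0.7627 -0.161   0.01  ]
```

Emit:
move_arm(series="0 0.1 4 0 -1;0 0.1 6.5 0 -1;0 0.1 7.5 0 -1;0 0.1 8 0 -1;0 0.1 8 0 -1;0 0.1 8 0 -1")

```text
time_s: 22.45
position: [0.6343, -0.0046, 0.0141]
tool_rot: [[-0.11, 0.994, 0.004], [0.994, 0.11, -0.003], [-0.004, 0.004, -1.0]]
ft_force: [1.0, -7.4, -0.1]
grip_width: 0.0597
gripper_force: 44.3
```

Emit:
move_arm(series="0 0 0 0 0.7;0 0 0 0 0.7;0 0 0 0 0.7;0 0 -3 0 0.7;0 0 -9 0 0.7;0 0 -15 0 0.8;0 0 -15 0 1")

```text
time_s: 23.32
position: [0.6346, -0.0027, 0.1677]
tool_rot: [[-0.111, 0.994, 0.01], [0.994, 0.111, -0.002], [-0.003, 0.01, -1.0]]
ft_force: [-0.3, 0.2, 0.7]
grip_width: 0.0857
gripper_force: 0.0
```

```bash
python3 - <<'E'
from h import *
go(.428,.037,.17,20.7)
t=cam("top");w=cam("wrist")
tin(w,.04,[.633,-.003]);tin(t,.04,[.633,-.003]);tin(t,.03,[.43,.037])
E
```

```text
go [  6.23 -20.09  -0.44] turn -14.4 q6 -17.3 t 23.32 pos [ 0.6346 -0.0027  0.1677] F [-0.3  0.2  0.7] w 0.0857
tin [0.613  0.0419] yaw -84.7 size 0.02821042350618361 0.009222390689818036 [259.5 149. ]
tin [0.6368 0.0441] yaw -83.1 size 0.029076187056754698 0.025182173499001235 [288.  149.5]
tin [ 0.6338 -0.0011] yaw 6.3 size 0.06277053374533156 0.03964679133945797 [278.5 200.5]
tin [ 0.643  -0.0263] yaw 6.3 size 0.024583914405356275 0.0058633704123941584 [285.5 228. ]
tin [ 0.6407 -0.0249] yaw -7.7 size 0.4856803163562109 0.2271458954199786 [316.3128 142.0771]
```

Emit:
move_arm(series="2 -6 0 -4 1;4 -12 0 -8 1;6 -18 0 -12 1;6.2 -20.1 0 -14.4 1;6.2 -20.1 6 -14.4 1;6.2 -20.1 6 -14.4 1;6.2 -20.1 6 -14.4 1")

```text
time_s: 24.3
position: [0.4266, 0.0367, 0.103]
tool_rot: [[-0.354, 0.935, -0.0], [0.935, 0.354, 0.0], [0.0, -0.0, -1.0]]
ft_force: [0.2, 0.2, -1.1]
grip_width: 0.0852
gripper_force: 0.0
```

```bash
python3 - <<'E'
from h import *
w=cam("wrist");s=cam("scene");print(marks("tinA","wrist"),marks("tinA","scene"))
tin(w,.03,[.428,.037])
go(.428,.037,.002,20.5)
E
```

```text
[([0.6339, -0.0052, 0.029], 0.63)] [([0.6315, -0.0027, 0.0293], 0.86)]
tin [0.4291 0.0393] yaw 20.8 size 0.06272032219527131 0.04116443057242101 [283.  220.5]
go [-0.01  0.11 10.13] turn 0.2 q6 -31.7 t 24.5 pos [0.4268 0.0367 0.1033] F [ 0.4 -0.2 -0. ] w 0.0852
```

Emit:
move_arm(series="0 0.1 4 0 1;0 0.1 8 0 1;0 0.1 10 0 1;0 0.1 10.1 0 1;0 0.1 10.1 0 -1;0 0.1 10.1 0 -1;0 0.1 10.1 0 -1;0 0.1 10.1 0 -1")

```text
time_s: 25.5
position: [0.4278, 0.037, 0.0025]
tool_rot: [[-0.354, 0.935, 0.003], [0.935, 0.354, -0.001], [-0.001, 0.002, -1.0]]
ft_force: [-1.7, -0.7, 6.5]
grip_width: 0.0595
gripper_force: 42.2
```

Emit:
move_arm(series="0 0 0 0 -1;0 0 -4 0 -1;0 0 -10 0 -1;0 0 -14 0 -1;0 0 -14 0 -1")

```text
time_s: 26.12
position: [0.4282, 0.0371, 0.1443]
tool_rot: [[-0.354, 0.935, 0.007], [0.935, 0.354, -0.001], [-0.004, 0.006, -1.0]]
ft_force: [-0.7, -0.1, -2.2]
grip_width: 0.0593
gripper_force: 44.7
```

```bash
python3 - <<'E'
from h import *
go(.629,.040,.10,6.3)
E
```

```text
go [-6.82 18.85  4.57] turn 14.4 q6 -31.7 t 26.12 pos [0.4282 0.0371 0.1443] F [-0.7 -0.1 -2.2] w 0.0593
```

Emit:
move_arm(series="-2.2 6 0 4 -1;-4.4 12 0 8 -1;-6.6 18 0 12 -1;-6.8 18.9 0 14.4 -1;-6.8 18.9 4.5 14.4 -1;-6.8 18.9 6 14.4 -1;-6.8 18.9 6 14.4 -1")

```text
time_s: 27.0
position: [0.6272, 0.0405, 0.0803]
tool_rot: [[-0.11, 0.994, -0.003], [0.994, 0.11, 0.0], [0.001, -0.003, -1.0]]
ft_force: [-0.6, -0.0, -0.6]
grip_width: 0.0598
gripper_force: 44.5
```

```bash
python3 - <<'E'
from h import *
go(.629,.040,.0135,6.3);w=cam("wrist");s=cam("scene")
print(marks("rack","wrist"),marks("tinA","scene"))
E
```

```text
go [-0.07  0.19  6.68] turn 0.0 q6 -13.4 t 27.0 pos [0.6272 0.0405 0.0803] F [-0.6 -0.  -0.6] w 0.0598
[([0.6286, 0.0388, 0.0001], 0.66)] [([0.6346, -0.0027, 0.0281], 0.71)]
```

Emit:
move_arm(series="-0.1 0.1 2 0 -1;-0.1 0.1 4 0 -1;-0.1 0.1 5.5 0 -1;-0.1 0.1 6.2 0 -1;-0.1 0.1 6.6 0 -1;-0.1 0.1 6.6 0 -1")

```text
time_s: 27.95
position: [0.6292, 0.0396, 0.0156]
tool_rot: [[-0.11, 0.994, 0.0], [0.994, 0.11, -0.0], [-0.0, 0.0, -1.0]]
ft_force: [-0.5, 0.1, -1.8]
grip_width: 0.0597
gripper_force: 44.6
```

Emit:
move_arm(series="0 0 0 0 0.7;0 0 0 0 0.7;0 0 0 0 0.7;0 0 -3 0 0.7;0 0 -9 0 0.7;0 0 -15 0 0.8;0 0 -15 0 1")

```text
time_s: 28.82
position: [0.6309, 0.0394, 0.1707]
tool_rot: [[-0.11, 0.994, 0.01], [0.994, 0.11, -0.001], [-0.002, 0.01, -1.0]]
ft_force: [0.6, -0.0, -1.1]
grip_width: 0.0852
gripper_force: 0.0
```

```bash
python3 - <<'E'
from h import *
go(.414,.158,.105,-19)
t=cam("top");w=cam("wrist");s=cam("scene")
tin(w,.04,[.633,-.003]);tin(w,.04,[.629,.040]);tin(t,.03,[.415,.158])
print([m for c in("wrist","scene","top") for m in marks("tinA",c)])
E
```

```text
go [ 14.19 -20.31   6.33] turn 25.3 q6 -13.5 t 28.82 pos [0.6309 0.0394 0.1707] F [ 0.6 -0.  -1.1] w 0.0852
tin [0.6295 0.0428] yaw 6.3 size 0.062388644119712205 0.03984142797034115 [278.  197.5]
tin [ 0.6339 -0.0017] yaw 6.2 size 0.06272887788306507 0.046015438117789596 [277.5 243.5]
tin [0.6292 0.0875] yaw -83.4 size 0.028420109943112733 0.00931388398791051 [283.5 147. ]
tin [0.6295 0.0428] yaw 6.3 size 0.062388644119712205 0.03984142797034115 [278.  197.5]
tin [ 0.6339 -0.0017] yaw 6.2 size 0.06272887788306507 0.046015438117789596 [277.5 243.5]
[([0.6325, -0.0053, 0.0279], 0.82), ([0.6269, 0.0607, 0.0637], 0.45), ([0.633, -0.002, 0.0289], 0.68)]
```

Emit:
move_arm(series="3.5 -5 0 6 1;7 -10 0 12 1;10.5 -15 0 18 1;14.2 -20.3 0 24 1;14.2 -20.3 3 25.3 1;14.2 -20.3 6 25.3 1;14.2 -20.3 6 25.3 1;14.2 -20.3 6 25.3 1")

```text
time_s: 30.12
position: [0.4121, 0.1583, 0.1059]
tool_rot: [[0.325, 0.946, 0.001], [0.946, -0.325, 0.0], [0.0, 0.0, -1.0]]
ft_force: [-0.3, -0.3, 0.5]
grip_width: 0.0854
gripper_force: 0.0
```

```bash
python3 - <<'E'
from h import *
w=cam("wrist");s=cam("scene");print(marks("tinA","wrist"),marks("tinA","scene"))
tin(w,.03,[.415,.158])
go(.415,.157,.002,-19)
E
```

```text
[] [([0.6332, -0.0023, 0.028], 0.65)]
tin [0.4163 0.1612] yaw -19.0 size 0.06327255397484963 0.040548327438809095 [282. 216.]
go [-0.03  0.31 10.4 ] turn 0.0 q6 24.6 t 30.32 pos [0.412  0.1583 0.106 ] F [ 0.4 -1.1  0.6] w 0.0851
```

Emit:
move_arm(series="0.1 0.3 4 0 1;0.1 0.3 8 0 1;0.1 0.3 10.2 0 1;0.1 0.3 10.4 0 1;0.1 0.3 10.4 0 -1;0.1 0.3 10.4 0 -1;0.1 0.3 10.4 0 -1;0.1 0.3 10.4 0 -1")

```text
time_s: 31.32
position: [0.4156, 0.1584, 0.0025]
tool_rot: [[0.325, 0.946, 0.003], [0.946, -0.325, 0.0], [0.001, 0.003, -1.0]]
ft_force: [-1.0, 0.1, 8.0]
grip_width: 0.0595
gripper_force: 43.2
```

Emit:
move_arm(series="0 0 0 0 -1;0 0 -4 0 -1;0 0 -10 0 -1;0 0 -14 0 -1;0 0 -14 0 -1")

```text
time_s: 31.95
position: [0.4158, 0.1585, 0.1442]
tool_rot: [[0.325, 0.946, 0.007], [0.946, -0.325, 0.001], [0.003, 0.006, -1.0]]
ft_force: [-0.5, 0.2, -3.1]
grip_width: 0.0593
gripper_force: 44.6
```

```bash
python3 - <<'E'
from h import *
go(.624,.0837,.10,6.3)
E
```

```text
go [-0.32 22.09  4.55] turn -25.3 q6 24.5 t 31.95 pos [0.4158 0.1585 0.1442] F [-0.5  0.2 -3.1] w 0.0593
```

Emit:
move_arm(series="-0.1 6 0 -7 -1;-0.2 12 0 -14 -1;-0.3 18 0 -21 -1;-0.3 22.1 0 -25.3 -1;-0.3 22.1 3 -25.3 -1;-0.3 22.1 6 -25.3 -1;-0.3 22.1 6 -25.3 -1;-0.3 22.1 6 -25.3 -1")

```text
time_s: 32.95
position: [0.623, 0.0837, 0.0819]
tool_rot: [[-0.11, 0.994, 0.001], [0.994, 0.11, -0.0], [-0.0, 0.001, -1.0]]
ft_force: [-0.9, -0.5, -1.0]
grip_width: 0.0594
gripper_force: 44.3
```

```bash
python3 - <<'E'
from h import *
go(.624,.0837,.0135,6.3)
E
```

```text
go [-0.01  0.09  6.84] turn 0.0 q6 -9.5 t 32.95 pos [0.623  0.0837 0.0819] F [-0.9 -0.5 -1. ] w 0.0594
```

Emit:
move_arm(series="0 0.1 2 0 -1;0 0.1 4 0 -1;0 0.1 5.5 0 -1;0 0.1 6.3 0 -1;0 0.1 6.8 0 -1;0 0.1 6.8 0 -1")

```text
time_s: 33.7
position: [0.6239, 0.0837, 0.0135]
tool_rot: [[-0.11, 0.994, 0.0], [0.994, 0.11, -0.0], [-0.0, 0.0, -1.0]]
ft_force: [0.8, -0.0, -0.7]
grip_width: 0.0594
gripper_force: 44.5
```

Emit:
move_arm(series="0 0 0 0 0.7;0 0 0 0 0.7;0 0 0 0 0.7;0 0 -3 0 0.7;0 0 -9 0 0.7;0 0 -15 0 0.8;0 0 -15 0 1")

```text
time_s: 34.58
position: [0.6257, 0.0837, 0.1687]
tool_rot: [[-0.11, 0.994, 0.01], [0.994, 0.11, -0.001], [-0.002, 0.01, -1.0]]
ft_force: [1.0, -1.0, -1.0]
grip_width: 0.085
gripper_force: 0.0
```

```bash
python3 - <<'E'
from h import *
t=cam("top");w=cam("wrist");s=cam("scene")
tin(w,.04,[.633,-.003]);print();tin(w,.04,[.624,.087]);tin(t,.03,[.41,.282]);
print([m for c in("wrist","scene","top") for m in marks("tinB",c)],[m for c in("scene","top") for m in marks("tinC",c)])
go(.409,.282,.105,27)
E
```

```text
tin [0.6283 0.0465] yaw -83.7 size 0.1285883014697376 0.06576770756985093 [277.5 240.5]

tin [0.6061 0.1199] yaw 6.3 size 0.011902493761703726 0.011893542679604272 [261. 159.]
tin [0.6292 0.1227] yaw 4.1 size 0.02449513488001256 0.011485607762756625 [288.4136 158.7467]
tin [0.6283 0.0465] yaw -83.7 size 0.1285883014697376 0.06576770756985093 [277.5 240.5]
tin [0.409  0.2814] yaw 27.2 size 0.06496623988463356 0.039700396696581666 [187.9 239.8]
[([0.6233, 0.0858, 0.0283], 0.72), ([0.6211, 0.0828, 0.0287], 0.83), ([0.6356, -0.0027, 0.0302], 0.5), ([0.7444, -0.0922, -0.0007], 0.31), ([0.6579, -0.2393, 0.0227], 0.52)] [([0.4074, 0.2855, 0.018], 0.75), ([0.5131, 0.2582, 0.0216], 0.66)]
go [ 22.07 -19.13   5.77] turn -20.7 q6 -9.4 t 34.98 pos [0.6235 0.0837 0.1623] F [ 0.4 -0.3 -0.2] w 0.0853
```

Emit:
move_arm(series="4.4 -3.8 0 -4 1;8.8 -7.6 0 -8 1;13.2 -11.4 0 -12 1;17.6 -15.2 0 -16 1;22.1 -19.1 0 -20.7 1;22.1 -19.1 4 -20.7 1;22.1 -19.1 6 -20.7 1;22.1 -19.1 6 -20.7 1")

```text
time_s: 35.98
position: [0.4088, 0.2822, 0.1022]
tool_rot: [[-0.455, 0.891, -0.003], [0.891, 0.455, -0.001], [0.0, -0.003, -1.0]]
ft_force: [0.7, -0.3, 0.4]
grip_width: 0.0853
gripper_force: 0.0
```

```bash
python3 - <<'E'
from h import *
w=cam("wrist");s=cam("scene");print(marks("tinA","wrist"),marks("tinC","scene"))
tin(w,.03,[.409,.282])
go(.409,.282,.002,27)
E
```

```text
[] [([0.4036, 0.2837, 0.0174], 0.88), ([0.5123, 0.2539, 0.0159], 0.88), ([0.631, -0.0009, 0.0278], 0.57)]
tin [0.4072 0.2838] yaw 27.1 size 0.062452684402749016 0.04018890365360741 [278. 220.]
go [ 0.02 -0.14 10.22] turn 0.0 q6 -6.1 t 36.17 pos [0.4101 0.2824 0.1042] F [0.  0.1 0.3] w 0.0856
```

Emit:
move_arm(series="-0.1 0 4 0 1;-0.1 0 8 0 1;-0.1 0 9.9 0 1;-0.1 0 10.1 0 1;-0.1 0 10.1 0 -1;-0.1 0 10.1 0 -1;-0.1 0 10.1 0 -1;-0.1 0 10.1 0 -1")

```text
time_s: 37.17
position: [0.4107, 0.2817, 0.0036]
tool_rot: [[-0.454, 0.891, 0.002], [0.891, 0.454, 0.001], [-0.0, 0.003, -1.0]]
ft_force: [-0.3, -0.5, 7.8]
grip_width: 0.0596
gripper_force: 43.2
```

Emit:
move_arm(series="0 0 0 0 -1;0 0 -4 0 -1;0 0 -10 0 -1;0 0 -15 0 -1;0 0 -15 0 -1")

```text
time_s: 37.8
position: [0.4114, 0.2821, 0.1562]
tool_rot: [[-0.455, 0.891, 0.008], [0.891, 0.455, 0.003], [-0.001, 0.009, -1.0]]
ft_force: [-0.2, -0.0, -1.8]
grip_width: 0.0596
gripper_force: 44.6
```

```bash
python3 - <<'E'
from h import *
go(.6265,.0617,.12,6.3)
s=cam("scene");t=cam("top");print(marks("tinA","scene"),marks("tinA","top"))
E
```

```text
go [-29.4    9.11   3.73] turn 20.7 q6 -6.2 t 37.8 pos [0.4114 0.2821 0.1562] F [-0.2 -0.  -1.8] w 0.0596
[([0.632, -0.004, 0.0292], 0.78)] [([0.6312, -0.0029, 0.0354], 0.97), ([0.7483, -0.0915, 0.0024], 0.19)]
```

Emit:
move_arm(series="-5.9 1.8 0 4 -1;-11.8 3.6 0 8 -1;-17.6 5.4 0 12 -1;-23.5 7.2 0 16 -1;-29.4 9.1 0 20.7 -1;-29.4 9.1 2 20.7 -1;-29.4 9.1 4 20.7 -1;-29.4 9.1 4 20.7 -1")

```text
time_s: 39.0
position: [0.6235, 0.0608, 0.1094]
tool_rot: [[-0.11, 0.994, -0.006], [0.994, 0.11, 0.001], [0.001, -0.006, -1.0]]
ft_force: [-0.4, 0.2, -0.7]
grip_width: 0.0593
gripper_force: 44.4
```

```bash
python3 - <<'E'
from h import *
go(.6265,.0617,.047,6.3)
w=cam("wrist","w10");cv2.imwrite("pics/w10.png",w["pixels"])
E
```

```text
go [0.04 0.35 6.24] turn 0.0 q6 -11.5 t 39.0 pos [0.6235 0.0608 0.1094] F [-0.4  0.2 -0.7] w 0.0593
```

View pics/w10.png

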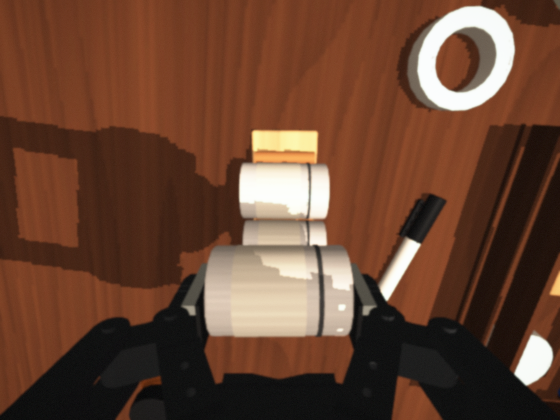

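The wrist view shows the third tin at (284,190) and the middle tin at (284,235). The held tin is square above them, so I lower it.

Emit:
move_arm(series="0 0.2 2 0 -1;0 0.2 4 0 -1;0 0.2 5.2 0 -1;0 0.2 5.7 0 -1;0 0.2 6.1 0 -1;0 0.2 6.1 0 -1")

```text
time_s: 39.8
position: [0.6268, 0.0611, 0.0516]
tool_rot: [[-0.11, 0.994, 0.0], [0.994, 0.11, -0.0], [-0.0, 0.0, -1.0]]
ft_force: [-0.4, 0.6, -1.5]
grip_width: 0.0596
gripper_force: 44.5
```

Emit:
move_arm(series="0 0 0.2 0 -1;0 0 0.35 0 -1;0 0 0.35 0 -1;0 0 0.35 0 -1")

```text
time_s: 40.3
position: [0.6267, 0.0611, 0.0479]
tool_rot: [[-0.11, 0.994, 0.0], [0.994, 0.11, -0.0], [-0.0, 0.0, -1.0]]
ft_force: [0.1, -0.7, -1.9]
grip_width: 0.0596
gripper_force: 44.5
```

Emit:
move_arm(series="0 0 0.1 0 -1;0 0 0.1 0 -1;0 0 0.1 0 0.7;0 0 0.1 0 0.7;0 0 0.1 0 0.7;0 0 -4 0 0.7;0 0 -10 0 0.7;0 0 -15 0 0.8")

```text
time_s: 41.3
position: [0.6267, 0.0611, 0.2002]
tool_rot: [[-0.11, 0.994, 0.001], [0.994, 0.11, -0.0], [-0.0, 0.001, -1.0]]
ft_force: [0.3, 0.5, 0.4]
grip_width: 0.0771
gripper_force: 0.0
```

Emit:
move_arm(series="0 -5 -4 0 0.8;0 -11 -4 0 0.8;0 -17 -4 0 0.8;0 -23 -4 0 0.8;0 -25 -4 0 0.8;0 -25 -4 0 0.8")

```text
time_s: 42.05
position: [0.3775, 0.0336, 0.2383]
tool_rot: [[-0.11, 0.994, 0.001], [0.994, 0.11, -0.0], [-0.0, 0.001, -1.0]]
ft_force: [-0.1, -0.3, 0.0]
grip_width: 0.0769
gripper_force: 0.0
```

```bash
python3 - <<'E'
from h import *
s=cam("scene");t=cam("top");go(.4,.06,.2)
for n in"ABCDEF": print(n,[m for c in("scene","top") for m in marks("tin"+n,c)])
print(marks("stopper","scene"),marks("stopper","top"),marks("cover_edge","scene"),marks("cover_edge","top"),marks("tape_roll","top"),marks("ink_jar","top"))
a=cv2.resize(s["pixels"][150:370,90:390],(400,293));b=cv2.resize(t["pixels"][80:280,160:480],(400,250))
c=np.zeros((543,400,3),np.uint8);c[:293]=a;c[293:]=b
z=cv2.resize(s["pixels"][250:310,270:350],(400,300),interpolation=cv2.INTER_CUBIC);f=np.zeros_like(c);f[:300]=z;cv2.imwrite("pics/end.png",np.hstack([c,f]))
E
```

```text
go [2.41 2.37 3.81] turn 0 q6 -19.3 t 42.15 pos [0.379  0.0335 0.2381] F [ 1.  -0.2  0.1] w 0.0767
A [([0.6253, 0.0377, -0.0008], 0.75), ([0.6328, -0.0048, 0.0368], 0.73)]
B [([0.6247, 0.0796, 0.0303], 0.49), ([0.6247, 0.0844, 0.0319], 0.8), ([0.5654, -0.2481, 0.0285], 0.34)]
C [([0.5131, 0.2496, 0.0179], 0.81), ([0.6235, 0.0645, 0.0617], 0.73), ([0.5127, 0.2586, 0.0237], 0.97), ([0.6283, 0.0656, 0.0591], 0.66), ([0.5351, -0.1256, 0.0005], 0.23)]
D [([0.6568, -0.2316, 0.0226], 0.69)]
E [([0.6232, 0.0618, 0.0624], 0.19)]
F [([0.6294, 0.0365, 0.0265], 0.76), ([0.6283, 0.0418, 0.0283], 0.84)]
[([0.4263, -0.2422, 0.0596], 0.73), ([0.6248, 0.087, 0.0301], 0.39)] [([0.4225, -0.2369, 0.0606], 0.71), ([0.657, -0.2416, 0.021], 0.25)] [([0.5673, -0.2503, 0.0317], 0.83)] [([0.5625, -0.2449, 0.0275], 0.63)] [([0.736, 0.1841, -0.0025], 0.62), ([0.6624, 0.2939, 0.0002], 0.32)] [([0.5331, -0.1223, 0.0001], 0.84)]
```

View pics/end.png

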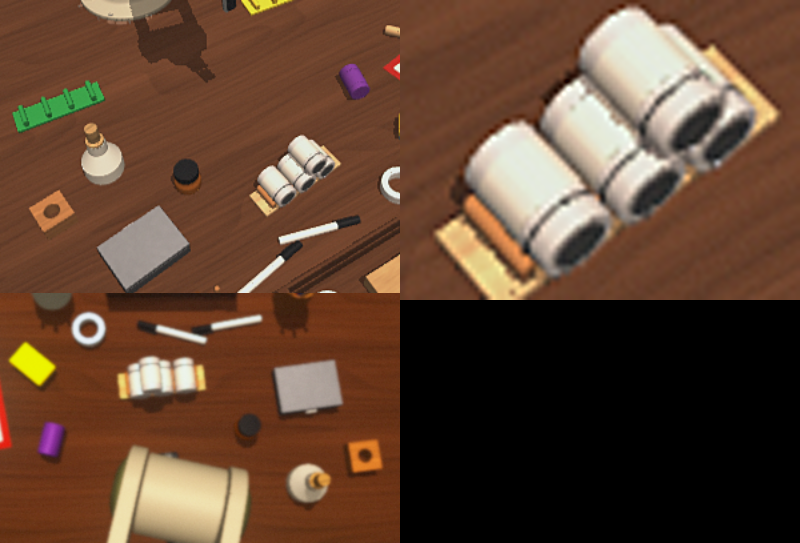

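The final view shows three tins in the grooves and the fourth saddled between two of them. The flask is stoppered, the cover is shut, no tins are left on the table and the bystanders are in place. I'm handing in.

```bash
python3 -c "
from rig import order
print(order.close_job())"
```

```text
the job is handed in; nothing more can be done
None
```

The job is handed in, with no verdict returned: by the last camera check the flask is stoppered, the ink-pad cover is shut, and all four tins present lie in the rack pyramid (three in the grooves, one saddled on top).

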